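# Seal the canisters, tallest first

## Task

Seal the three steel food canisters on the counter: press the round button in each lid fully down, the tallest canister first, then the one of middle height, then the shortest. Press gently, leave the canisters standing where they are without lifting, pushing or tipping them, and do not disturb the cup, glass, bowl or spatula.

Things in the scene. Friction and masses are not known exactly. Their poses are not given: they have to be found in the camera images.
- canister_tall: The tallest of the three food canisters: square brushed-steel box 90 x 90 mm with a grey lid 94 x 94 mm, lid top 150 mm above the counter; loose, 0.3 to 0.9 kg. Origin at the centre of its underside, z up, x and y across its flat sides.
- tall_button_top (a point): Centre of the top face of the round white seal button (44 mm across) in the middle of the tall canister's lid. It stands 21 mm above the lid (about 171 mm above the counter) when fully up, and 9 mm when fully pressed and released; the point moves with the button. The button's cap is springy: under the finger it gives by 1 mm per 1.5 N, up to 8 mm.
- seal_tall (a joint): How far the tall canister's button has been slid into the lid (the springing of its cap not counted): 0 fully up (unsealed), 0.012 m fully down, at its stop (sealed). It starts up, 0 to 3 mm down; about 3.5 N slides it down and it stays where it is left; at 12 mm it meets a firm stop, after which only the springy cap gives.
- canister_middle: The second tallest (middle height, not position) of the three food canisters: square brushed-steel box 90 x 90 mm with a grey lid 94 x 94 mm, lid top 115 mm above the counter; loose, 0.3 to 0.9 kg. Origin at the centre of its underside, z up, x and y across its flat sides.
- middle_button_top (a point): Centre of the top face of the round white seal button (44 mm across) in the middle of the middle canister's lid. It stands 21 mm above the lid (about 136 mm above the counter) when fully up, and 9 mm when fully pressed and released; the point moves with the button. The button's cap is springy: under the finger it gives by 1 mm per 1.5 N, up to 8 mm.
- seal_middle (a joint): How far the middle canister's button has been slid into the lid (the springing of its cap not counted): 0 fully up (unsealed), 0.012 m fully down, at its stop (sealed). It starts up, 0 to 3 mm down; about 3.5 N slides it down and it stays where it is left; at 12 mm it meets a firm stop, after which only the springy cap gives.
- canister_short: The shortest of the three food canisters: square brushed-steel box 90 x 90 mm with a grey lid 94 x 94 mm, lid top 80 mm above the counter; loose, 0.3 to 0.9 kg. Origin at the centre of its underside, z up, x and y across its flat sides.
- short_button_top (a point): Centre of the top face of the round white seal button (44 mm across) in the middle of the short canister's lid. It stands 21 mm above the lid (about 101 mm above the counter) when fully up, and 9 mm when fully pressed and released; the point moves with the button. The button's cap is springy: under the finger it gives by 1 mm per 1.5 N, up to 8 mm.
- seal_short (a joint): How far the short canister's button has been slid into the lid (the springing of its cap not counted): 0 fully up (unsealed), 0.012 m fully down, at its stop (sealed). It starts up, 0 to 3 mm down; about 3.5 N slides it down and it stays where it is left; at 12 mm it meets a firm stop, after which only the springy cap gives.
- cup: Bystander: upturned white cup with blue stripes, 82 mm across the rim at the counter, 84 mm tall. Origin at the centre of its underside, z up.
- measuring_glass: Bystander: small clear glass tumbler, 56 mm across, 70 mm tall, standing. Origin at the centre of its underside, z up.
- bowl: Bystander: upturned white bowl, 130 mm across at the counter, 62 mm tall. Origin at the centre of its underside, z up.
- spatula: Bystander: spatula about 260 mm long with dark wooden handle, lying flat on the counter along its own x, handle towards its -x. Origin under its middle, on the counter.
Not all that is in view belongs to the job. Leave any green look-alike of the canister_tall alone.

How it is judged (in metres and radians):
On the way, in this order (a step that is already met when the one before it is completed fails the run):
1. the tall canister's button is pressed down (9 of 12 mm or more) (value of joint seal_tall above 0.009 m), for 0.2 s.
2. the middle canister's button is pressed down (9 of 12 mm or more) (value of joint seal_middle above 0.009 m), for 0.2 s.
3. the short canister's button is pressed down (9 of 12 mm or more) (value of joint seal_short above 0.009 m), for 0.2 s.
At the end, for the whole second after the job is handed in: All three buttons are at least 9 mm of 12 mm down; each canister stands upright and at rest within 25 mm of where it began; cup, glass, bowl and spatula are within 25 mm of where they began (value of joint each of seal_tall, seal_middle, seal_short above 0.009 m and distance of each of canister_tall, canister_middle, canister_short, cup, measuring_glass, bowl, spatula from where it was at the start of the episode below 0.025 m and angle between each of canister_tall, canister_middle, canister_short's own z axis and vertical below 0.1 rad and linear speed of each of canister_tall, canister_middle, canister_short below 0.02 m/s); the robot touches nothing.
It fails at once if a canister is lifted off the counter (10 mm) (height (world z) of any of canister_tall, canister_middle, canister_short above 0.01 m).
It fails at once if a canister is shifted by more than 25 mm (distance of any of canister_tall, canister_middle, canister_short from where it was at the start of the episode above 0.025 m).
It fails at once if a canister is tipped by more than 0.2 rad (angle between any of canister_tall, canister_middle, canister_short's own z axis and vertical above 0.2 rad).
It fails at once if a canister is pressed with more than 30 N (contact force between any of the fingers, the arm and canister_tall above 30 N or contact force between any of the fingers, the arm and canister_middle above 30 N or contact force between any of the fingers, the arm and canister_short above 30 N).
It fails at once if the cup, glass, bowl or spatula is moved by more than 25 mm (distance of any of cup, measuring_glass, bowl, spatula from where it was at the start of the episode above 0.025 m).
It also fails if it takes over 51 s, if anything falls off the work surface, if the arm or the gripper's body presses on something with over 40 N, if the wrist force passes 120 N, or if a joint passes its speed limit or range.

## Robot

A 6-joint arm with a two-finger parallel gripper is mounted at the origin on the work surface. World frame = base frame: x ahead of the robot, y to its left, z up, the work surface at z = 0. Lengths are in mm, angles in rad, forces in N, time in s.
With the tool pointing down it reaches from about 275 to 750 mm from the base axis. Payload 10.2 kg.
Tool frame: the origin (TCP) lies between the finger pads; the fingertips stand 11 mm ahead of it and the grasp point (between the pads) lies 8 mm behind it; z points along the fingers, y is the line along which they close (so a half turn about z gives the same grasp; the last joint's range is limited). The gripper opens to 85 mm and grips with 20 to 120 N. Pads are 22 mm wide; open, the fingers measure 114 mm over their backs; the gripper's body (76 mm by 85 mm) begins 54 mm behind the grasp point. The pads swing forward as they close: fully open they stand 13 mm farther back than shut.
Start: joints at [-1.546, 0.313, 1.498, -0, 1.331, -0.223], TCP at [128.754, -508.973, 242.294] pointing down, gripper open.
Joint ranges: [-2.94, 2.94], [-0.97, 2.17], [0.19, 2.56], [-1.23, 4.37], [0.02, 3.11], [-2.88, 2.88]. Speed limits (rad/s): [2.39, 2.39, 3.01, 3.14, 3.14, 3.14].

## Interface

Orientations are given as a unit quaternion [w, x, y, z].
In Python, from rig import sense, eyes, finish_job gives the robot as it stands.
- The arm moves only by the shell command python3 -m jog 'ROWS' [FORCE]. ROWS is JSON, a list of rows, each a list of 7 numbers: the shift along the tool's x, y, z in m, then the turn, a rotation vector about the tool's x, y, z in rad, then the finger opening in m, from 0 to 0.0854. In form: [[dx, dy, dz, rx, ry, rz, gripper], ...]. A call has 1 to 5 rows; each row shifts and turns the commanded pose from where the row before left it, along the tool's axes as they then stand; what a row does not reach is not made up. A row lasts 1/10 s, in which the tool goes at most 50 mm and 8.59 degrees, less where a joint would pass 70% of its speed; a pose out of reach is approached as far as the arm can. A call is refused whole if a number of a shift passes 0.05 or a number of a turn 0.15, either way. A call with a gripper value outside its range is refused whole. The fingers move at their own pace and stop on an object; FORCE is the grip in N (left out, the last holds). Time passes only in rows, so rows that do not move let the fingers close. It gives the time, the measured TCP pose, the force, the opening and the grip force at its end, in the units of the state.
- sense(): the state, without advancing time (a new reading comes with each control period).
- eyes.capture(name): name is "scene" or "top"; returns the picture (400x640x3 uint8, red, green, blue); there is no depth.
- eyes.calibration(name): a dict with "fx", "fy", "cx", "cy" (pixels), "cam_to_world" (4x4, takes a point from camera to world coordinates). Camera axes: x right, y down, z forward; pixel columns grow to the right and rows downward; lengths in mm; the calibration is good to about 2 mm. A picture is of the moment at which its call begins. calibration takes no time and is no camera call.
- finish_job(): hands the job in; it is judged then, once.
The state is a dict: "time_s": time; "joints": joint angles; "dq": joint speeds; "tau": joint torques, N m; "eef_pos": TCP position; "ee_rot": TCP orientation; "force": force on the tool from outside, world axes, zero at the start; "wrist_torque": the same for the moment, N m; "grip_width": opening from 0.0 (shut) to 1.0 (fully open); "grip_force": force on a finger pad.
Only numpy, scipy, OpenCV 4.12 (cv2) and the standard library are available. Lean on these libraries where they do the work, as an engineer would, in place of code of your own. Each camera call takes 0.05 s, during which the arm holds its last target. There are 200 camera calls.

## Working session

There is one attempt and no reset: what is moved stays moved. The work goes in short steps, Python scripts to look and compute and a shell command to move; the robot and the scene stay as the last step left them, time stands still between calls to the robot, and variables do not carry over. Pictures are saved under pics/ and viewed, at most 10 in all, crops included, and the job is handed in when it is done.

```bash
mkdir -p pics; python3 - <<'E'
from rig import sense, eyes
import cv2,numpy as np
s=sense(); print(s)
for n in("scene","top"):
    im=eyes.capture(n); cv2.imwrite(f"pics/{n}0.png",im[:,:,::-1]); c=eyes.calibration(n); print(n,c['fx'],c['cx'],c['cy'],np.round(c['cam_to_world'],3).tolist())
E
```

```text
{'time_s': 0.0, 'joints': array([-1.54640500e+00,  3.13443007e-01,  1.49846373e+00, -1.20466745e-05,
        1.33100250e+00, -2.23396985e-01]), 'dq': array([-0.00103385,  0.00079884,  0.0010612 , -0.00089484, -0.00168278,
       -0.0007103 ]), 'tau': array([-2.79606156e-04, -4.12271976e+01, -2.59740186e+01, -2.07291641e-04,
        4.17282747e-03,  1.02894086e-05]), 'eef_pos': array([ 128.74225871, -508.70756428,  241.72861903]), 'ee_rot': array([-6.55615767e-04,  9.92334539e-01,  1.23578838e-01,  5.95726462e-05]), 'force': array([-0.51073661,  0.15098344,  0.54648623]), 'wrist_torque': array([-0.00557516, -0.01569382,  0.03081952]), 'grip_force': 0.0, 'grip_width': 0.9984565565955278}
scene 392.48416651524576 321.9346538765428 197.6505189929894 [[0.711, 0.499, -0.495, 1053.605], [0.703, -0.483, 0.523, -552.256], [0.022, -0.72, -0.694, 855.619], [0.0, 0.0, 0.0, 1.0]]
top 492.6935843727379 316.7122845672885 211.01475880098727 [[-0.003, -0.997, 0.079, 448.938], [-1.0, 0.003, 0.007, -18.825], [-0.008, -0.079, -0.997, 1435.364], [0.0, 0.0, 0.0, 1.0]]
```

View pics/scene0.png

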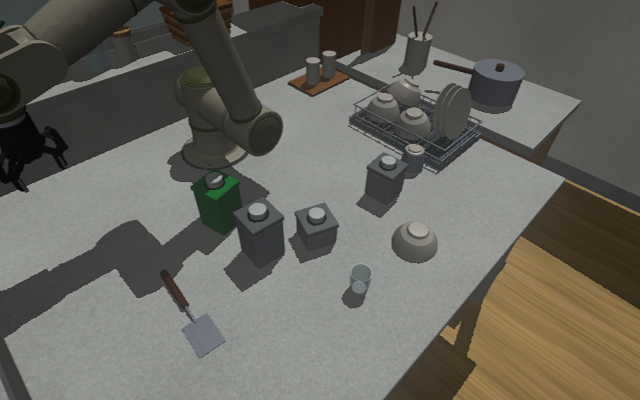

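View pics/top0.png

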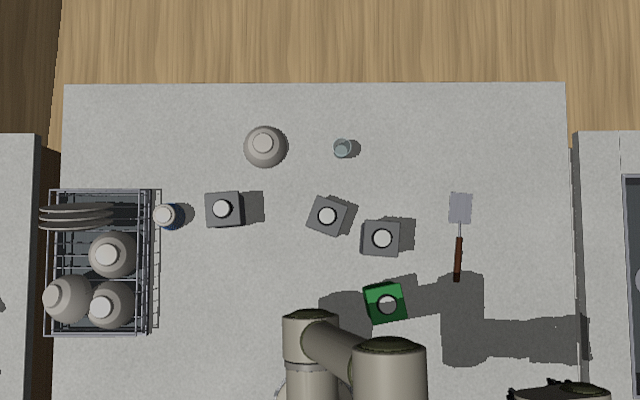

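Scene view: white buttons at (257,211), (317,215) and (388,160) on the steel canisters, and (215,181) on the green look-alike. Top view: steel buttons at (382,238), (327,215) and (222,208), with green at (387,304). I'll triangulate to tell them apart by height.

```bash
cat > h.py <<'E'
import cv2,numpy as np
from rig import eyes
def ray(n,uv):
    c=eyes.calibration(n);T=np.array(c['cam_to_world']);d=T[:3,:3]@[(uv[0]-c['cx'])/c['fx'],(uv[1]-c['cy'])/c['fy'],1]
    return T[:3,3],d/np.linalg.norm(d)
def plane(n,uv,z):
    o,d=ray(n,uv);return o+d*(z-o[2])/d[2]
def tri(a,b):
    (o,d),(p,e)=ray("scene",a),ray("top",b)
    s=np.linalg.lstsq(np.c_[d,-e],p-o,rcond=None)[0]
    x,y=o+s[0]*d,p+s[1]*e
    return (x+y)/2,np.linalg.norm(x-y)
def blob(im,uv,r=13,t=165):
    g=cv2.cvtColor(im,cv2.COLOR_BGR2GRAY);u,v=uv;w=g[v-r:v+r+1,u-r:u+r+1]
    n,l,st,ce=cv2.connectedComponentsWithStats((w>t).astype(np.uint8))
    i=1+np.argmax(st[1:,4]);return ce[i]+[u-r,v-r],st[i].tolist()
E
python3 - <<'E'
from h import *
S=cv2.imread('pics/scene0.png');T=cv2.imread('pics/top0.png')
for a,b in (((257,211),(382,238)),((317,215),(327,215)),((388,160),(222,208)),((215,181),(387,304))):
    A,B=blob(S,a),blob(T,b);p,g=tri(A[0],B[0]);print(A,B,p.round(1),round(g,1), T[b[1],b[0]].tolist())
    for z in(171,136,101):print(z,plane("top",B[0],z).round(0)[:2],plane("scene",A[0],z).round(0)[:2])
c1=cv2.resize(S[140:270,190:420],None,fx=3,fy=3,interpolation=2);cv2.imwrite('pics/crop.png',c1)
E
```

```text
(array([261., 213.]), [17, 15, 1, 1, 1]) (array([381.77664975, 237.92385787]), [5, 6, 16, 15, 197]) [ 482.7 -174.1  153.2] 10.4 [173, 176, 176]
171 [ 479. -176.] [ 501. -180.]
136 [ 480. -180.] [ 472. -161.]
101 [ 481. -185.] [ 444. -142.]
(array([319.46153846, 214.65384615]), [8, 8, 12, 8, 26]) (array([326.30635838, 215.46242775]), [5, 7, 15, 14, 173]) [546.2 -31.6  90.6] 9.9 [176, 180, 180]
171 [537. -34.] [602. -83.]
136 [540. -35.] [579. -59.]
101 [542. -35.] [556. -35.]
(array([389.5, 163. ]), [12, 16, 6, 1, 6]) (array([220.39893617, 208.04255319]), [4, 6, 16, 15, 188]) [563.3 250.7 120.3] 4.6 [181, 183, 184]
171 [557. 239.] [598. 197.]
136 [560. 246.] [575. 235.]
101 [563. 253.] [552. 274.]
(array([219., 179.]), [17, 11, 1, 1, 1]) (array([386.33333333, 299.04761905]), [6, 6, 14, 5, 42]) [ 326.  -183.   171.2] 6.1 [87, 89, 89]
171 [ 324. -186.] [ 328. -181.]
136 [ 321. -190.] [ 291. -162.]
101 [ 317. -195.] [ 254. -143.]
```

View pics/crop.png

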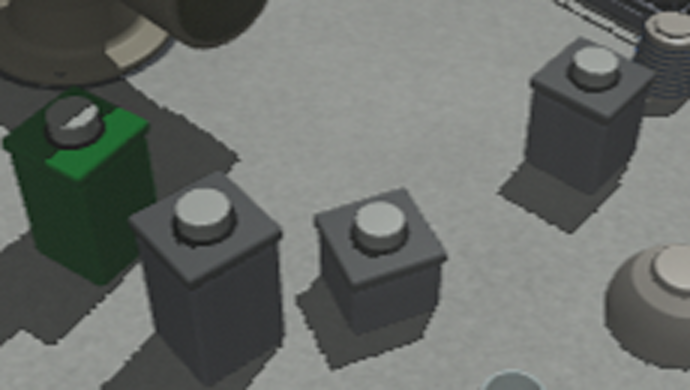

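The crop shows three steel candidates and a green one. The steel canister next to the green one, at scene (258,209), is the tallest; (317,213) is the shortest and (388,161) the middle. Now I'll recompute with a lower threshold for the scene view.

```bash
python3 - <<'E'
from h import *
S=cv2.imread('pics/scene0.png');T=cv2.imread('pics/top0.png')
for n,a,b,z in (('tall',(258,209),(382,238),171),('short',(317,213),(327,215),101),('mid',(388,161),(222,208),136)):
    A,B=blob(S,a,12,140),blob(T,b,13,150);p,g=tri(A[0],B[0]);print(n,A,B,p.round(1),round(g,1),plane("top",B[0],z).round(0)[:2],plane("scene",A[0],z).round(0)[:2])
E
```

```text
tall (array([257.14556962, 208.50632911]), [3, 6, 17, 12, 158]) (array([381.81308411, 237.92523364]), [5, 5, 16, 17, 214]) [ 479.5 -176.   168.1] 1.3 [ 479. -176.] [ 482. -177.]
short (array([316.25384615, 212.55384615]), [4, 7, 15, 11, 130]) (array([326.35294118, 215.45989305]), [5, 6, 15, 16, 187]) [542.8 -34.7  98.5] 1.6 [542. -35.] [545. -36.]
mid (array([387.24561404, 152.35964912]), [0, 0, 25, 10, 114]) (array([220.42639594, 207.95939086]), [4, 5, 16, 17, 197]) [558.2 240.5 162.8] 0.2 [560. 246.] [539. 271.]
```

Triangulated heights match (168 vs 171 for tall, 99 vs 101 for short). Targets: tall (480,-176), mid (560,246), short (543,-35). First move: gripper shut, travel over to the tall one.

```bash
python3 -m jog '[[0.01,-0.006,-0.01,0,0,0,0],[0.03,-0.017,-0.01,0,0,0,0],[0.035,-0.02,0,0,0,0,0],[0.035,-0.02,0,0,0,0,0],[0.035,-0.02,0,0,0,0,0]]' 20; python3 -m jog '[[0.035,-0.02,0,0,0,0,0],[0.035,-0.02,0,0,0,0,0],[0.035,-0.02,0,0,0,0,0],[0.035,-0.02,0,0,0,0,0],[0.035,-0.02,0,0,0,0,0]]'; python3 -m jog '[[0.035,-0.02,0,0,0,0,0],[0.03,-0.016,0,0,0,0,0],[0.02,-0.01,0,0,0,0,0],[0.01,-0.006,0,0,0,0,0],[0,0,0,0,0,0,0]]'
```

```text
time_s: 0.6
eef_pos: [250.2, -391.1, 263.0]
ee_rot: [0.0, 0.992, 0.124, 0.0]
force: [1.5, -0.7, 0.1]
grip_width: 0.143
grip_force: 0.0
time_s: 1.1
eef_pos: [395.2, -251.0, 263.1]
ee_rot: [0.0, 0.992, 0.124, 0.0]
force: [-0.2, -1.0, 0.5]
grip_width: -0.003
grip_force: 0.0
time_s: 1.6
eef_pos: [473.8, -178.4, 262.6]
ee_rot: [0.0, 0.992, 0.124, 0.0]
force: [-0.4, 0.3, 0.2]
grip_width: 0.001
grip_force: 0.0
```

```bash
python3 -m jog '[[0.006,0,0.015,0,0,0,0],[0,0,0.02,0,0,0,0],[0,0,0.02,0,0,0,0],[0,0,0.01,0,0,0,0],[0,0,0,0,0,0,0]]'; python3 - <<'E'
from h import *
a=eyes.capture("scene")[100:300,140:400,::-1];b=eyes.capture("top")[160:320,300:460,::-1]
a=cv2.resize(a,(520,400),interpolation=2);b=cv2.resize(b,(270,270),interpolation=2)
o=np.zeros((400,790,3),np.uint8);o[:,:520]=a;o[:270,520:]=b;cv2.imwrite('pics/c2.png',o)
E
```

```text
time_s: 2.1
eef_pos: [478.4, -178.2, 196.6]
ee_rot: [-0.001, 0.992, 0.123, -0.001]
force: [0.1, -0.1, 0.1]
grip_width: -0.004
grip_force: 0.0
```

View pics/c2.png

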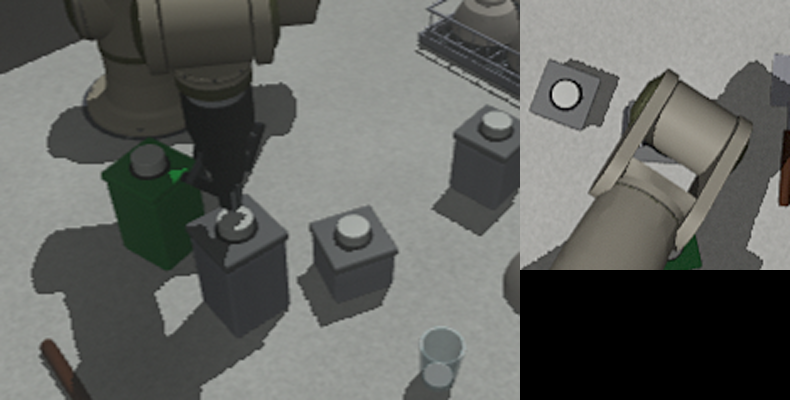

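The fingertip sits just above the tall button (crop (233,207)), clear of the green canister. Next I press in small steps, watching the force.

```bash
python3 -m jog '[[0.0015,-0.001,0.01,0,0,0,0],[0,0,0.005,0,0,0,0],[0,0,0.004,0,0,0,0],[0,0,0.003,0,0,0,0],[0,0,0,0,0,0,0]]'; python3 -m jog '[[0,0,0.003,0,0,0,0],[0,0,0.002,0,0,0,0],[0,0,0,0,0,0,0]]'
```

```text
time_s: 2.7
eef_pos: [480.4, -176.5, 175.2]
ee_rot: [-0.0, 0.992, 0.124, -0.0]
force: [0.3, 0.7, 2.1]
grip_width: 0.001
grip_force: 1.1
time_s: 3.0
eef_pos: [480.5, -176.5, 170.2]
ee_rot: [-0.0, 0.992, 0.124, 0.0]
force: [-1.0, 1.9, 2.2]
grip_width: 0.001
grip_force: 1.2
```

```bash
python3 -m jog '[[0,0,0.002,0,0,0,0],[0,0,0.001,0,0,0,0],[0,0,0,0,0,0,0]]';python3 -m jog '[[0,0,0.001,0,0,0,0],[0,0,0.001,0,0,0,0],[0,0,0,0,0,0,0]]'
```

```text
time_s: 3.3
eef_pos: [480.5, -176.5, 167.3]
ee_rot: [0.0, 0.992, 0.124, 0.0]
force: [-0.4, 0.4, 3.4]
grip_width: -0.002
grip_force: 2.0
time_s: 3.6
eef_pos: [480.5, -176.6, 165.5]
ee_rot: [0.0, 0.992, 0.124, 0.0]
force: [-2.0, 2.0, 6.6]
grip_width: -0.0
grip_force: 3.3
```

Force climbs 1.7 N/mm past the sliding force, so the tall button is at its stop. One more mm for certainty, then up and across to the middle one.

```bash
python3 -m jog '[[0,0,0.001,0,0,0,0],[0,0,0,0,0,0,0],[0,0,0,0,0,0,0]]'; python3 -m jog '[[0,0,-0.01,0,0,0,0],[0,0,-0.02,0,0,0,0],[0,0,-0.025,0,0,0,0],[0,0,-0.015,0,0,0,0],[0.005,-0.01,0,0,0,0,0]]'; python3 -m jog '[[0.01,-0.022,0,0,0,0,0],[0.015,-0.0325,0,0,0,0,0],[0.015,-0.0325,0,0,0,0,0],[0.015,-0.0325,0,0,0,0,0],[0.015,-0.0325,0,0,0,0,0]]'; python3 -m jog '[[0.015,-0.0325,0,0,0,0,0],[0.015,-0.0325,0,0,0,0,0],[0.015,-0.0325,0,0,0,0,0],[0.015,-0.0325,0,0,0,0,0],[0.015,-0.0325,0,0,0,0,0]]';python3 -m jog '[[0.015,-0.0325,0,0,0,0,0],[0.01,-0.022,0,0,0,0,0],[0.006,-0.011,0,0,0,0,0],[0,0,0,0,0,0,0],[0,0,0,0,0,0,0]]'
```

```text
time_s: 3.9
eef_pos: [480.5, -176.6, 164.7]
ee_rot: [0.0, 0.992, 0.124, 0.0]
force: [-2.3, 1.6, 7.9]
grip_width: 0.002
grip_force: 3.9
time_s: 4.4
eef_pos: [483.4, -166.5, 236.1]
ee_rot: [0.001, 0.992, 0.123, 0.001]
force: [-0.1, -0.5, -0.2]
grip_width: -0.002
grip_force: 0.0
time_s: 4.9
eef_pos: [513.1, 1.0, 233.3]
ee_rot: [-0.0, 0.992, 0.124, -0.001]
force: [0.1, -0.5, 1.5]
grip_width: 0.001
grip_force: 0.0
time_s: 5.4
eef_pos: [545.8, 177.0, 233.1]
ee_rot: [-0.0, 0.992, 0.124, -0.001]
force: [0.7, -0.9, 0.4]
grip_width: 0.001
grip_force: 0.0
time_s: 5.9
eef_pos: [560.1, 245.2, 233.8]
ee_rot: [0.0, 0.992, 0.123, -0.0]
force: [-0.7, -0.6, -0.4]
grip_width: 0.003
grip_force: 0.0
```

```bash
python3 -m jog '[[0,0,0.015,0,0,0,0],[0,0,0.025,0,0,0,0],[0,0,0.02,0,0,0,0],[0,0,0.012,0,0,0,0],[0,0,0,0,0,0,0]]'; python3 - <<'E'
from h import *
a=eyes.capture("scene")[100:300,180:440,::-1]
cv2.imwrite('pics/c3.png',cv2.resize(a,(780,600),interpolation=2))
E
```

```text
time_s: 6.4
eef_pos: [559.8, 244.9, 161.0]
ee_rot: [0.0, 0.992, 0.123, -0.001]
force: [0.1, 0.2, 0.6]
grip_width: -0.002
grip_force: 0.0
```

View pics/c3.png

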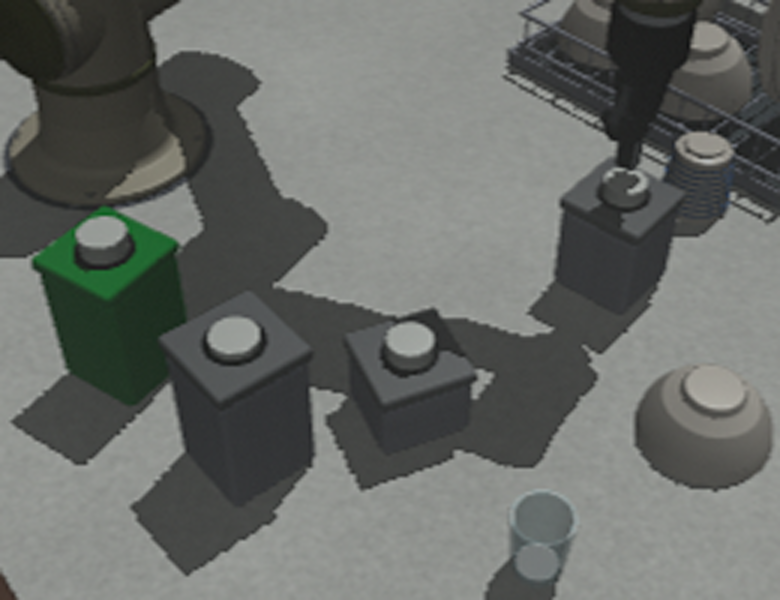

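The tall button at crop (235,340) is visibly low and its canister unmoved. The fingertip is above the middle button at (628,165). Pressing.

```bash
python3 -m jog '[[0,0,0.01,0,0,0,0],[0,0,0.005,0,0,0,0],[0,0,0.004,0,0,0,0],[0,0,0.003,0,0,0,0],[0,0,0,0,0,0,0]]'; python3 -m jog '[[0,0,0.003,0,0,0,0],[0,0,0.002,0,0,0,0],[0,0,0,0,0,0,0]]'; python3 -m jog '[[0,0,0.001,0,0,0,0],[0,0,0.001,0,0,0,0],[0,0,0,0,0,0,0]]'
```

```text
time_s: 6.95
eef_pos: [560.3, 245.9, 140.3]
ee_rot: [0.0, 0.992, 0.124, -0.0]
force: [-0.7, -1.0, 3.1]
grip_width: 0.002
grip_force: 1.1
time_s: 7.25
eef_pos: [560.4, 245.9, 135.2]
ee_rot: [-0.0, 0.992, 0.124, 0.0]
force: [-0.2, -0.3, 2.8]
grip_width: -0.0
grip_force: 1.2
time_s: 7.55
eef_pos: [560.4, 246.0, 133.3]
ee_rot: [-0.0, 0.992, 0.124, 0.0]
force: [-0.1, 0.4, 2.2]
grip_width: 0.0
grip_force: 1.3
```

```bash
python3 -m jog '[[0,0,0.001,0,0,0,0],[0,0,0.001,0,0,0,0],[0,0,0,0,0,0,0]]'; python3 -m jog '[[0,0,0.001,0,0,0,0],[0,0,0.001,0,0,0,0],[0,0,0,0,0,0,0]]'
```

```text
time_s: 7.85
eef_pos: [560.4, 245.9, 131.5]
ee_rot: [-0.0, 0.992, 0.124, 0.0]
force: [-1.0, 0.0, 5.2]
grip_width: -0.001
grip_force: 2.6
time_s: 8.15
eef_pos: [560.5, 246.0, 129.9]
ee_rot: [-0.0, 0.992, 0.124, 0.0]
force: [-1.1, -1.4, 7.8]
grip_width: 0.001
grip_force: 3.8
```

Middle at its stop. Up, across to the short one.

```bash
python3 -m jog '[[0,0,-0.01,0,0,0,0],[0,0,-0.02,0,0,0,0],[0,0,-0.025,0,0,0,0],[0,0,-0.015,0,0,0,0],[-0.003,0.009,0,0,0,0,0]]'; python3 -m jog '[[-0.005,0.016,0,0,0,0,0],[-0.0105,0.033,0,0,0,0,0],[-0.0105,0.033,0,0,0,0,0],[-0.0105,0.033,0,0,0,0,0],[-0.0105,0.033,0,0,0,0,0]]'; python3 -m jog '[[-0.0105,0.033,0,0,0,0,0],[-0.0105,0.033,0,0,0,0,0],[-0.0105,0.033,0,0,0,0,0],[-0.004,0.012,0,0,0,0,0],[0,0,0,0,0,0,0]]';  python3 -m jog '[[0,0,0.015,0,0,0,0],[0,0,0.025,0,0,0,0],[0,0,0.02,0,0,0,0],[0,0,0.015,0,0,0,0],[0,0,0,0,0,0,0]]'; python3 - <<'E'
from h import *
a=eyes.capture("scene")[100:300,180:440,::-1]
cv2.imwrite('pics/c4.png',cv2.resize(a,(780,600),interpolation=2))
E
```

```text
time_s: 8.65
eef_pos: [560.0, 237.1, 201.2]
ee_rot: [-0.0, 0.992, 0.124, 0.002]
force: [0.7, -0.7, -0.5]
grip_width: 0.005
grip_force: 0.0
time_s: 9.15
eef_pos: [549.1, 79.0, 197.9]
ee_rot: [-0.0, 0.992, 0.123, -0.001]
force: [0.1, 0.1, 0.5]
grip_width: 0.002
grip_force: 0.0
time_s: 9.65
eef_pos: [542.3, -36.6, 198.3]
ee_rot: [-0.0, 0.993, 0.122, -0.001]
force: [-0.9, 1.8, 0.1]
grip_width: 0.003
grip_force: 0.0
time_s: 10.15
eef_pos: [541.8, -33.4, 122.1]
ee_rot: [-0.001, 0.992, 0.124, -0.002]
force: [0.9, -0.2, -0.6]
grip_width: 0.0
grip_force: 0.0
```

View pics/c4.png

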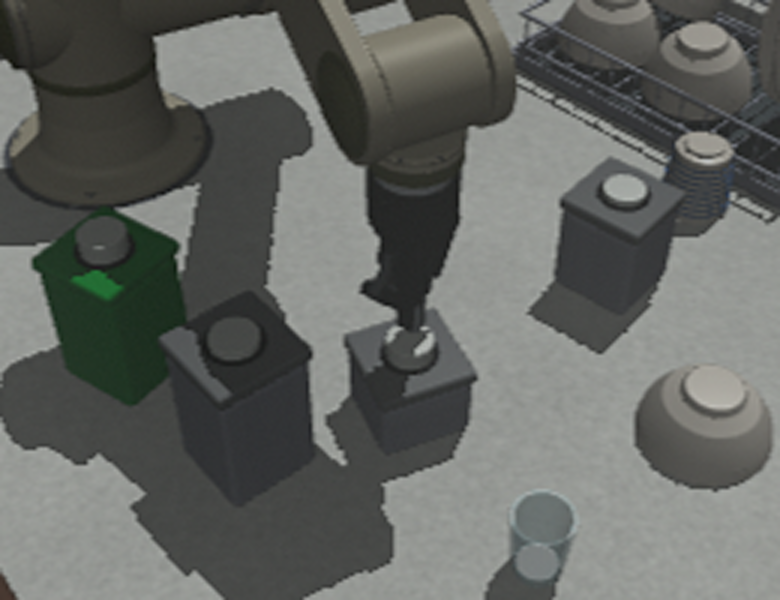

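The middle button at (625,190) is down and its canister is in place. The fingertip is above the short button at (411,325), and the gripper is clear of the tall canister. Pressing.

```bash
python3 -m jog '[[0,0,0.008,0,0,0,0],[0,0,0.005,0,0,0,0],[0,0,0.003,0,0,0,0],[0,0,0.003,0,0,0,0],[0,0,0,0,0,0,0]]'; python3 -m jog '[[0,0,0.003,0,0,0,0],[0,0,0.002,0,0,0,0],[0,0,0,0,0,0,0]]'; python3 -m jog '[[0,0,0.001,0,0,0,0],[0,0,0.001,0,0,0,0],[0,0,0,0,0,0,0]]'
```

```text
time_s: 10.7
eef_pos: [543.1, -34.7, 105.2]
ee_rot: [-0.0, 0.992, 0.124, 0.0]
force: [-0.5, 1.1, 1.8]
grip_width: -0.003
grip_force: 1.1
time_s: 11.0
eef_pos: [543.3, -34.8, 100.2]
ee_rot: [-0.0, 0.992, 0.124, 0.0]
force: [-0.7, 0.5, 2.9]
grip_width: 0.0
grip_force: 1.2
time_s: 11.3
eef_pos: [543.2, -34.8, 98.3]
ee_rot: [0.0, 0.992, 0.124, 0.0]
force: [0.3, 1.7, 3.4]
grip_width: 0.0
grip_force: 1.3
```

```bash
python3 -m jog '[[0,0,0.001,0,0,0,0],[0,0,0.001,0,0,0,0],[0,0,0,0,0,0,0]]'; python3 -m jog '[[0,0,0.001,0,0,0,0],[0,0,0.001,0,0,0,0],[0,0,0,0,0,0,0]]'
```

```text
time_s: 11.6
eef_pos: [543.3, -34.8, 96.4]
ee_rot: [0.0, 0.992, 0.124, 0.0]
force: [-0.3, 2.5, 5.3]
grip_width: -0.0
grip_force: 2.6
time_s: 11.9
eef_pos: [543.3, -34.9, 94.7]
ee_rot: [0.0, 0.992, 0.124, 0.0]
force: [-0.9, 3.0, 8.2]
grip_width: 0.002
grip_force: 3.9
```

At its stop. Retreat upward and check.

```bash
python3 -m jog '[[0,0,-0.01,0,0,0,0],[0,0,-0.025,0,0,0,0],[0,0,-0.04,0,0,0,0],[0,0,-0.04,0,0,0,0],[0,0,-0.015,0,0,0,0]]'; python3 -m jog '[[0,0,0,0,0,0,0],[0,0,0,0,0,0,0],[0,0,0,0,0,0,0]]'; python3 - <<'E'
from h import *
a=eyes.capture("scene")[100:300,180:440,::-1]
cv2.imwrite('pics/c5.png',cv2.resize(a,(780,600),interpolation=2))
E
```

```text
time_s: 12.4
eef_pos: [543.8, -35.3, 228.3]
ee_rot: [0.001, 0.992, 0.124, 0.002]
force: [0.3, 0.7, 0.5]
grip_width: -0.003
grip_force: 0.0
time_s: 12.7
eef_pos: [542.5, -34.8, 222.7]
ee_rot: [-0.001, 0.992, 0.124, -0.001]
force: [-0.2, -0.0, -0.2]
grip_width: 0.003
grip_force: 0.0
```

View pics/c5.png

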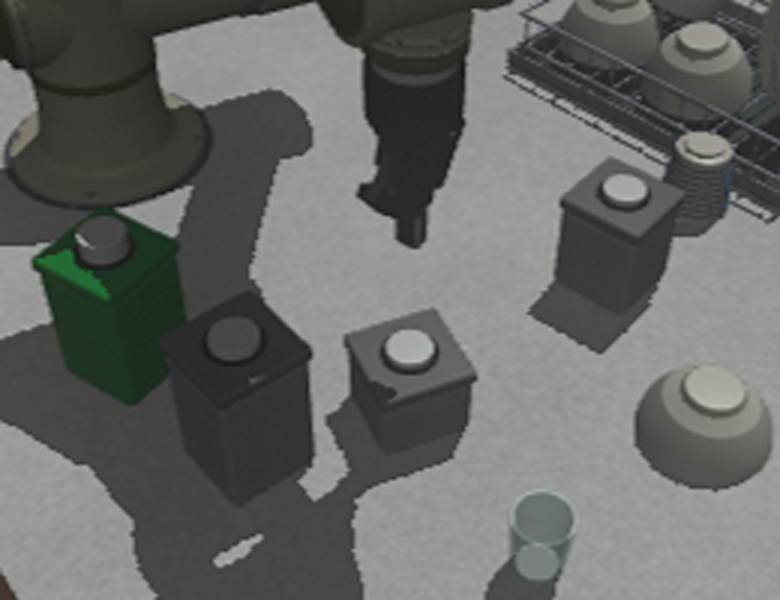

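All three buttons, at (235,340), (625,190) and (411,350), are low. Everything stands in place and the arm is clear.

```bash
python3 -c "from rig import finish_job; print(finish_job())"
```

```text
the job is handed in; nothing more can be done
None
```

I pressed all three canister buttons to their stops in the order tall, middle, short, with about 8 N at most, and handed the job in at about 13 s; the last picture showed the canisters, cup, glass and bowl in place (the spatula was mostly out of frame), but the hand-in returned no verdict.

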